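# Sort the gift jars by weight

### The arm

A 7-joint arm with a two-finger parallel gripper is mounted at the origin on the work surface. World frame = base frame: x ahead of the robot, y to its left, z up, the work surface at z = 0. Lengths are in m, angles in rad, forces in N, time in s.
With the tool pointing down it reaches from about 0.425 to 0.875 m from the base axis. Payload 8.4 kg.
Tool frame: the origin (TCP) lies at the very end of the fingers, on their centre line; the grasp point (between the pads) lies 19 mm behind it; z points along the fingers, y is the direction in which the jaws open and shut (so a half turn about z gives the same grasp; the last joint's range is limited). The gripper opens to 85 mm and grips with 20 to 120 N. Pads are 22 mm wide; open, the fingers measure 114 mm over their backs; the gripper's body (76 mm by 85 mm) begins 54 mm behind the grasp point. The pads swing forward as they close: fully open they stand 13 mm farther back than shut.
Start: joints at [-1.216, 0.333, 0.04, 1.465, -0.013, 1.343, -0.059], TCP at [0.285, 0.584, 0.231] pointing down, gripper open.
Joint ranges: [-2.58, 2.58], [-0.38, 2.09], [-1.3, 1.39], [0.25, 2.4], [-1.5, 4.64], [0.08, 2.09], [-2.65, 2.65]. Speed limits (rad/s): [2.22, 2.22, 2.79, 2.79, 3.14, 3.14, 3.14].

### API

Orientations are given as a unit quaternion [x, y, z, w].
In Python, from cell import sense, get_image, calibration, sign_off gives the robot as it stands.
- The arm moves only by the shell command python3 -m inch 'ROWS'. ROWS is JSON, one flat list of numbers, 7 for each row, row after row: the turn, a rotation vector about the tool's x, y, z in rad, then the shift along the tool's x, y, z in m, then the finger opening in m, from 0 to 0.0854. A call has 1 to 5 rows; each row is the pose to reach, as a shift and turn from the pose measured when the call began, along the tool's axes at that moment; what a row does not reach only later rows make up. A row lasts 1/12 s, in which the tool goes at most 41.7 mm and 7.16 degrees, less where a joint would pass 70% of its speed; a pose out of reach is approached as far as the arm can. A call with a gripper value outside its range is refused whole. The fingers move at their own pace and stop on an object; the grip force is fixed at half the most. Time passes only in rows, so rows that repeat a pose let the fingers close. It gives the time, the measured TCP pose, the force and the opening at its end, in the units of the state.
- sense(): the state, without advancing time (a new reading comes with each control period).
- get_image(name): name is "scene" or "side" or "wrist"; returns the picture (400x640x3 uint8, red, green, blue); there is no depth.
- calibration(name): a dict with "K" (3x3 intrinsics, pixels), "cam_to_world" (4x4, takes a point from camera to world coordinates); the wrist camera has in their place "T_tool_cam" (4x4, takes a point from camera to tool coordinates, whose origin is the TCP and whose axes are the flange's). Camera axes: x right, y up, looking along -z (the intrinsics and any distortion apply to the point x, -y, -z); pixel columns grow to the right and rows downward; lengths in m; the calibration is good to about 2 mm. The wrist camera is an equidistant fisheye: a pixel r from the principal point sees the ray r / f radians off the axis. A picture is of the moment at which its call begins: read the wrist's pose just before it. calibration takes no time and is no camera call.
- sign_off(): hands the job in, once; it reports no verdict.
The state is a dict: "time": time; "q": joint angles; "joint_vel": joint speeds; "tau": joint torques, N m; "eef_pos": TCP position; "orientation": TCP orientation; "force": force on the tool from outside, world axes, zero at the start; "torque": the same for the moment, N m; "opening": finger opening in m.
Only numpy, scipy, OpenCV 4.12 (cv2) and the standard library are available. Lean on these libraries where they do the work, as an engineer would, in place of code of your own. Each camera call takes 0.05 s, during which the arm holds its last target.

### The job

The two grey-brown stoneware jars with flat brass lids look alike, but each may be full (a pressed bath puck inside) or empty; it can be one of each, both full or both empty. Lift each one clear of the table to feel its weight, then stand every full jar in the square-cornered wooden crate and every empty jar in the round steel tray. Set them down upright on the bottom, without dropping them.

Things in the scene. Friction and masses are not known exactly. Their poses are not given: they have to be found in the camera images.
- jar_1: One of two alike: closed straight-sided grey-brown stoneware jar with flat brass lid of the same width: 62 mm across, 76 mm tall with the lid (lid from 62 mm up), rigid. Upright on the table. Origin: centre of underside, z up its axis. Empty: about 0.17 kg in all (0.15 to 0.20); full: about 0.43 kg (0.38 to 0.48). Nothing outside shows which; the content may shift 2 mm inside.
- jar_2: The other jar, same make as jar_1 in every way (62 mm across, 76 mm tall, same two possible weights, same origin); its content is independent of where it stands.
- crate: Shallow open wooden crate for full jars, fixed: outside 170 mm along its x, 230 mm along its y, 30 mm high, walls 10 mm thick, floor 10 mm above the table. Room for two jars along its y, 50 mm either side of the centre. Origin: centre of underside, z up. It may stand left or right of the jars.
- round_tray: Shallow round steel tray for empty jars, fixed: 230 mm across, 25 mm high, wall 4 mm, floor 6 mm above the table. Room for two jars along its y, 50 mm either side of the centre. Origin: centre of underside, z up. It stands on the other side of the jars from the crate.
Things that resemble listed ones, but are neither listed nor needed, are in the scene too. What is shaped like the jar_2 but orange or pink is not meant. What is shaped like the jar_1 but green or red is not meant.

How it is judged:
By the outcome, as a careful person would: the job done as asked, in the order asked, and still so for the second after the job is handed in, with the robot touching nothing.
It also fails if it takes over 58 s, if anything falls off the work surface, if the arm or the gripper's body presses on something with over 40 N, if the wrist force passes 120 N, or if a joint passes its speed limit or range.

## Working session

There is one attempt and no reset: what is moved stays moved. The work goes in short steps, Python scripts to look and compute and a shell command to move; the robot and the scene stay as the last step left them, time stands still between calls to the robot, and variables do not carry over. Pictures are saved under pics/ and viewed, and the job is handed in when it is done.

```bash
ls; mkdir -p pics
python3 - <<'E'
from cell import *
import cv2
s=sense();print(s)
for n in ["scene","side","wrist"]:
    cv2.imwrite(f"pics/{n}0.png",get_image(n)[:,:,::-1]); print(n,calibration(n))
E
```

```text
pics
{'time': 0.0, 'q': array([-1.21620987,  0.33391245,  0.03988417,  1.46630013, -0.01339841,
        1.34330082, -0.05847613]), 'joint_vel': array([ 2.96741602e-05, -4.08885447e-04, -1.23073457e-04, -1.29739354e-03,
       -5.50603718e-04,  4.53893574e-04, -8.46357984e-04]), 'tau': array([ 3.82921953e-04, -6.58532882e+01,  1.36549674e+00, -4.05575967e+01,
        1.65546167e-02,  1.19491425e-02,  4.12430597e-05]), 'eef_pos': array([0.28476865, 0.58377709, 0.23040629]), 'orientation': array([ 2.24952942e-01,  9.74369278e-01, -8.17289112e-04, -1.28581175e-04]), 'force': array([-0.31205866, -0.37929891,  1.00461927]), 'torque': array([ 0.01031246, -0.01444721, -0.00393177]), 'opening': 0.08535490502912992}
scene {'K': array([[383.97392491,   0.        , 319.82172796],
       [  0.        , 383.97392491, 198.35879303],
       [  0.        ,   0.        ,   1.        ]]), 'cam_to_world': array([[ 0.43760452, -0.52631943,  0.7290337 ,  1.21778569],
       [ 0.89910678,  0.26555686, -0.34797493, -0.35450352],
       [-0.01045393,  0.80775454,  0.58942626,  0.59849664],
       [ 0.       
[... 295 characters left out ...]
[-0.41372948,  0.5736522 , -0.70693074, -0.8675096 ],
       [-0.00153772,  0.77606432,  0.63065189,  0.84436279],
       [ 0.        ,  0.        ,  0.        ,  1.        ]])}
wrist {'K': array([[309.70691629,   0.        , 325.07224913],
       [  0.        , 309.70691629, 198.43523365],
       [  0.        ,   0.        ,   1.        ]]), 'T_tool_cam': array([[ 7.53439220e-04,  9.49664482e-01,  3.13267944e-01,
         8.04848626e-02],
       [ 9.99999601e-01, -8.65772254e-04,  2.19474227e-04,
        -4.38953723e-04],
       [ 4.79645571e-04,  3.13267653e-01, -9.49664755e-01,
        -1.41169115e-01],
       [ 0.00000000e+00,  0.00000000e+00,  0.00000000e+00,
         1.00000000e+00]])}
```

View pics/scene0.png

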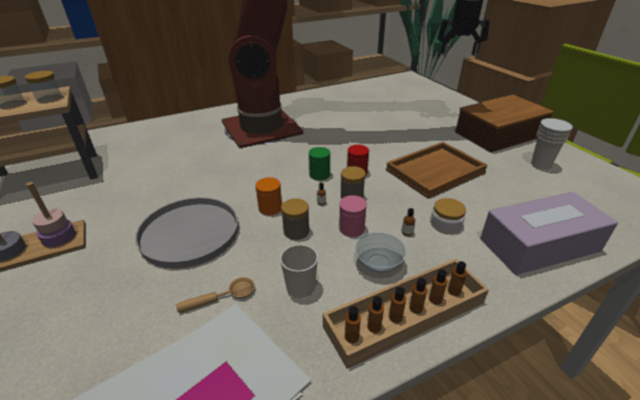

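View pics/side0.png

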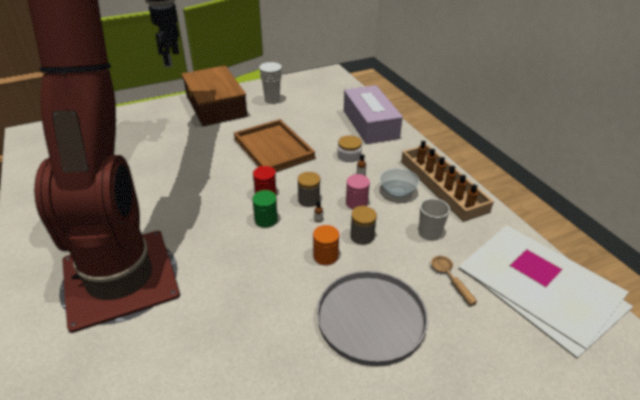

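View pics/wrist0.png

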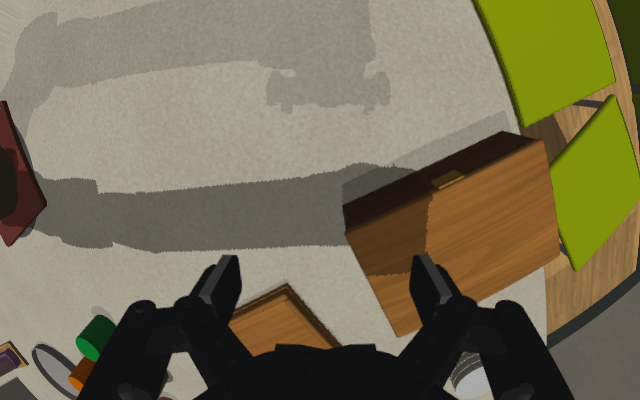

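Candidates: the brass-lidded grey-brown jars are at scene (295,218) and (352,183), side (363,225) and (309,189). These fit. The orange (269,196), pink (352,215), green and red ones are the wrong colour. The white squat brass-lidded jar (448,213) is the wrong shape. The crate is the shallow open wooden one at scene (437,167), not the tall closed box (505,120). The tray is at scene (188,231). I'll confirm with enlarged crops.

Run:
```python
import cv2,numpy as np
a=cv2.imread("pics/scene0.png")[130:270,240:500];b=cv2.imread("pics/side0.png")[110:270,220:440]
cv2.imwrite("pics/c_scene.png",cv2.resize(a,None,fx=3,fy=3,interpolation=cv2.INTER_CUBIC))
cv2.imwrite("pics/c_side.png",cv2.resize(b,None,fx=3.5,fy=3.5,interpolation=cv2.INTER_CUBIC))
```

```text
(no output)
```

View pics/c_scene.png

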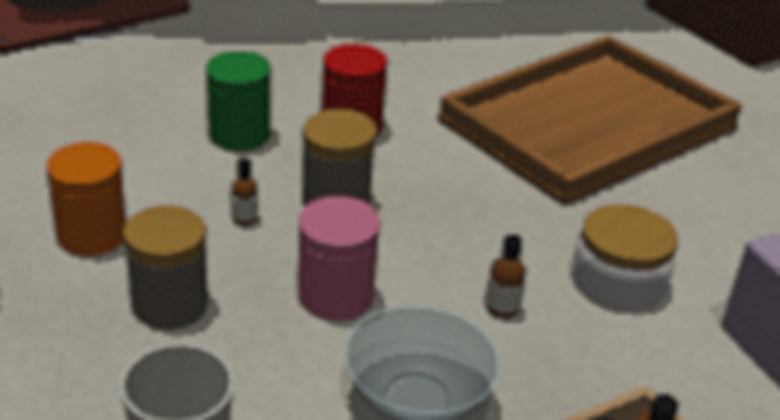

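View pics/c_side.png

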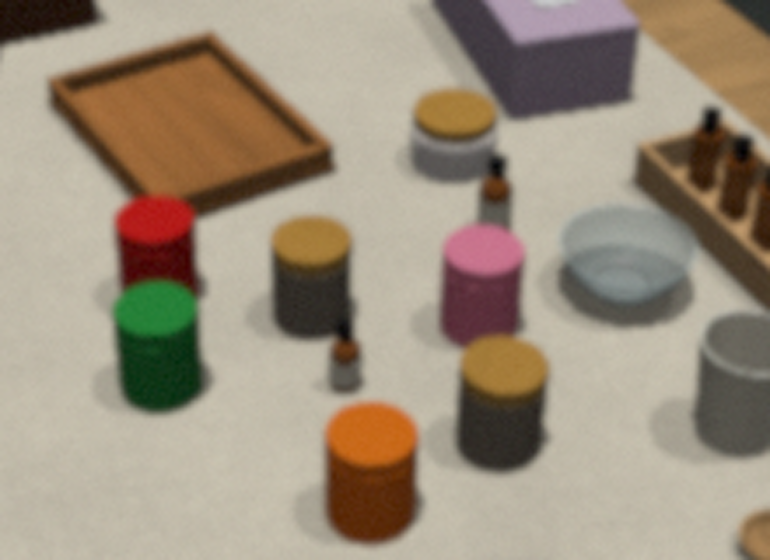

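The crops confirm it: two dark grey-brown jars with brass lids. Jar A's lid centre is at crop (165,232) in scene and (503,366) in side. Jar B's is at (340,131) and (312,242). Next I localise everything.

```bash
cat > h.py <<'E'
import numpy as np,cv2
from cell import *
from scipy.spatial.transform import Rotation as R
def ray(n,u,v):
    c=calibration(n);K=c["K"];T=c["cam_to_world"]
    d=np.array([(u-K[0,2])/K[0,0],-(v-K[1,2])/K[1,1],-1]);return T[:3,3],T[:3,:3]@d
def atz(n,u,v,z):
    o,d=ray(n,u,v);return (o+d*(z-o[2])/d[2])[:2]
def proj(n,P):
    c=calibration(n);K=c["K"];T=c["cam_to_world"]
    p=(np.atleast_2d(P)-T[:3,3])@T[:3,:3];return np.c_[K[0,2]+K[0,0]*p[:,0]/-p[:,2],K[1,2]+K[1,1]*p[:,1]/p[:,2]]
E
python3 - <<'E'
from h import *
np.set_printoptions(precision=4,suppress=True)
sc=lambda x,y:("scene",240+(x+.5)/3-.5,130+(y+.5)/3-.5)
sd=lambda x,y:("side",220+(x+.5)/3.5-.5,110+(y+.5)/3.5-.5)
obs=dict(A=((165,232),(503,366)),B=((340,131),(312,242)),orange=((85,163),(372,436)),pink=((340,221),(484,250)),green=((239,69),(157,309)),red=((355,60),(157,220)))
for k,(a,b) in obs.items(): print(k,atz(*sc(*a),.076),atz(*sd(*b),.076))
print("botts",atz(*sc(245,215),0),atz(*sd(345,382),0),"top",atz(*sc(245,165),.05),atz(*sd(345,325),.05), 'b2',atz(*sc(506,305),0))
for a in [(441,102),(609,40),(740,105),(567,182)]: print("crate sc",atz(*sc(*a),.03))
for a in [(52,85),(211,37),(330,150),(160,200)]: print("crate sd",atz(*sd(*a),.03))
# tray: grey rim segmentation
for n,box in (("scene",(130,190,245,270)),("side",(310,265,432,367))):
    im=cv2.imread(f"pics/{n}0.png");x0,y0,x1,y1=box
    g=im[y0:y1,x0:x1].astype(int); 
    sat=g[:,:,2]-g[:,:,0]
    m=((sat<12)).astype(np.uint8)
    m=cv2.morphologyEx(m,cv2.MORPH_OPEN,np.ones((3,3)))
    cs,_=cv2.findContours(m,cv2.RETR_EXTERNAL,cv2.CHAIN_APPROX_NONE);c=max(cs,key=cv2.contourArea)
    print(n,cv2.boundingRect(c),cv2.fitEllipse(c))
    o=im.copy();cv2.drawContours(o,[c+np.array([x0,y0])],-1,(0,0,255),1)
    cv2.imwrite(f"pics/t_{n}.png",cv2.resize(o[y0:y1,x0:x1],None,fx=4,fy=4))
E
```

```text
A [ 0.5757 -0.1108] [ 0.566  -0.1146]
B [0.5128 0.076 ] [0.5044 0.0687]
orange [ 0.4611 -0.1329] [ 0.4545 -0.1401]
pink [0.6226 0.0127] [0.6168 0.0065]
green [0.3787 0.0463] [0.3716 0.0421]
red [0.4124 0.1498] [0.4083 0.1433]
botts [ 0.4912 -0.0034] [ 0.4969 -0.0072] top [ 0.4879 -0.0014] [ 0.4993 -0.0015] b2 [0.6901 0.1274]
crate sc [0.4495 0.2252]
crate sc [0.4242 0.4498]
crate sc [0.5815 0.4728]
crate sc [0.6093 0.2465]
crate sd [0.4114 0.4371]
crate sd [0.5728 0.4569]
crate sd [0.5959 0.2376]
crate sd [0.4388 0.2289]
scene (5, 7, 105, 73) ((57.30595779418945, 43.14225387573242), (69.36014556884766, 106.27225494384766), 75.77965545654297)
side (7, 6, 110, 95) ((61.70075607299805, 53.21677017211914), (92.87147521972656, 110.17218017578125), 103.66898345947266)
```

```bash
cat >> h.py <<'E'
np.set_printoptions(precision=4,suppress=True)
def plan(pos,jaw=None,s=None):
    """print tool-frame rotvec & shift to TCP pos, jaw axis yaw (deg, mod 180), tool straight down"""
    s=s or sense();r=R.from_quat(s["orientation"]);y=r.apply([0,1,0]);cur=np.degrees(np.arctan2(y[1],y[0]))
    a=cur if jaw is None else cur+(jaw-cur+90)%180-90
    t=np.radians(a);yv=np.array([np.cos(t),np.sin(t),0]);z=np.array([0,0,-1.]);x=np.cross(yv,z)
    rt=R.from_matrix(np.c_[x,yv,z]);rel=r.inv()*rt
    print("jaw",round(cur,1),"->",round(a,1),"rot",rel.as_rotvec(),"shift",r.inv().apply(np.array(pos)-s["eef_pos"]))
def wat(u,v,z,s,):
    c=calibration("wrist");K=c["K"];T=c["T_tool_cam"]
    p=np.array([u-K[0,2],v-K[1,2]]);rr=np.hypot(*p);th=rr/K[0,0]
    d=np.array([np.sin(th)*p[0]/rr,-np.sin(th)*p[1]/rr,-np.cos(th)])
    r=R.from_quat(s["orientation"]);o=s["eef_pos"]+r.apply(T[:3,3]);d=r.apply(T[:3,:3]@d)
    return (o+d*(z-o[2])/d[2])[:2]
def wproj(P,s):
    c=calibration("wrist");K=c["K"];T=c["T_tool_cam"];r=R.from_quat(s["orientation"])
    p=r.inv().apply(np.atleast_2d(P)-s["eef_pos"]);p=(p-T[:3,3])@T[:3,:3]
    q=np.c_[p[:,0],-p[:,1]];n=np.linalg.norm(q,axis=1);th=np.arctan2(n,-p[:,2])
    return K[:2,2]+K[0,0]*(th/n)[:,None]*q
E
python3 - <<'E'
from h import *
plan([.53,-.02,.29])
# tray
for n,c in (("scene",(187.3,233.1)),("side",(371.7,318.2))): print(atz(n,*c,.012))
# cup
print(atz("scene",300,288,0),atz("side",433,232,0))
E
```

```text
jaw 64.0 -> 64.0 rot [-0.0012  0.0001  0.    ] shift [-0.4851 -0.4354 -0.0588]
[ 0.4768 -0.3424]
[ 0.4619 -0.3467]
[ 0.7338 -0.1701] [ 0.7393 -0.173 ]
```

```bash
python3 -m inch '[0,0,0,-0.485,-0.435,-0.06,0.085, 0,0,0,-0.485,-0.435,-0.06,0.085, 0,0,0,-0.485,-0.435,-0.06,0.085, 0,0,0,-0.485,-0.435,-0.06,0.085, 0,0,0,-0.485,-0.435,-0.06,0.085]'
```

```text
time: 0.57
eef_pos: [0.3633, 0.3899, 0.2503]
orientation: [0.225, 0.974, -0.001, -0.0]
force: [1.2, 1.4, 0.3]
opening: 0.0846
```

```bash
python3 -m inch '[0,0,0,-0.33,-0.295,-0.04,0.085, 0,0,0,-0.33,-0.295,-0.04,0.085, 0,0,0,-0.33,-0.295,-0.04,0.085, 0,0,0,-0.33,-0.295,-0.04,0.085, 0,0,0,-0.33,-0.295,-0.04,0.085]'; python3 -m inch '[0,0,0,-0.16,-0.14,-0.02,0.085, 0,0,0,-0.16,-0.14,-0.02,0.085, 0,0,0,-0.16,-0.14,-0.02,0.085, 0,0,0,-0.16,-0.14,-0.02,0.085, 0,0,0,-0.16,-0.14,-0.02,0.085]'
python3 - <<'E'
from h import *
s=sense();im=get_image("wrist")[:,:,::-1];cv2.imwrite("pics/w1.png",im)
np.save("w1.npy",np.r_[s["eef_pos"],s["orientation"]]);print(s["eef_pos"],s["orientation"])
E
```

```text
time: 0.98
eef_pos: [0.4414, 0.1977, 0.2694]
orientation: [0.225, 0.974, -0.001, -0.0]
force: [1.6, -0.4, -1.2]
opening: 0.0846
time: 1.4
eef_pos: [0.5213, 0.0063, 0.2892]
orientation: [0.225, 0.974, -0.0, -0.0]
force: [1.3, -0.1, -0.3]
opening: 0.0852
[0.5213 0.0063 0.2892] [ 0.2249  0.9744 -0.0003 -0.0001]
```

View pics/w1.png

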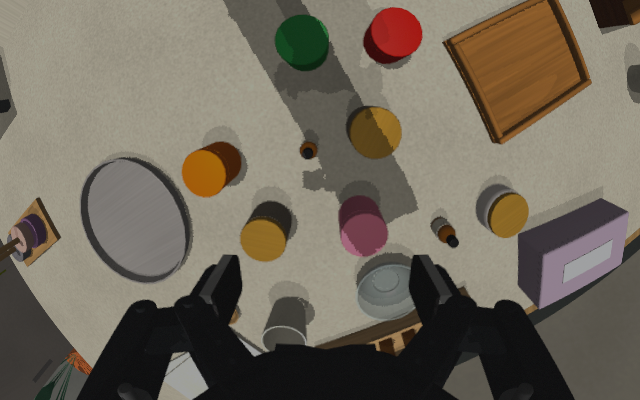

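The wrist view shows jar A's lid at (263,240), jar B's at (375,132), the tray at about (137,219) and the crate at about (517,70). I combine all three cameras.

Run:
```python
from h import *
w=np.load("w1.npy");s=dict(eef_pos=w[:3],orientation=w[3:])
print("A",wat(263.5,240,.076,s),"B",wat(375,132,.076,s),"orange",wat(207,173,.076,s),'bottle',wat(309,150,.02,s))
for p in [(444,42),(499,143),(591,83)]: print("crate",wat(*p,.03,s))
# all-camera overlay of guesses
tray=(.472,-.345);A=(.571,-.112);B=(.5095,.0725)
circ=lambda c,r,z:np.array([[c[0]+r*np.cos(t),c[1]+r*np.sin(t),z] for t in np.linspace(0,6.283,60)])
def crate(c,yaw,z,hx=.085,hy=.115):
    a=np.radians(yaw);M=np.array([[np.cos(a),-np.sin(a)],[np.sin(a),np.cos(a)]])
    return np.c_[np.array([[-hx,-hy],[hx,-hy],[hx,hy],[-hx,hy]])@M.T+c,np.full(4,z)]
for n,f in (("scene0",lambda P:proj("scene",P)),("side0",lambda P:proj("side",P)),("w1",lambda P:wproj(P,s))):
    im=cv2.imread(f"pics/{n}.png");k=4 if n!="w1" else 2
    o=cv2.resize(im,None,fx=k,fy=k)
    for c in (circ(tray,.115,.025),circ(A,.031,.076),circ(B,.031,.076),crate((.511,.345),7.5,.03),circ(tray,.115,0)):
        cv2.polylines(o,[np.int32((f(c)+.5)*k)],True,(255,255,0),1)
    if k==4:
        x=(120,130,500,280) if n=="scene0" else (220,110,440,370)
        o=o[x[1]*4:x[3]*4,x[0]*4:x[2]*4]
        h=min(800/o.shape[1],600/o.shape[0]);o=cv2.resize(o,None,fx=h,fy=h,interpolation=cv2.INTER_AREA)
    else: o=o[0:600,100:900] if 0 else cv2.resize(o[0:600],(800,375)) if 0 else o[:600,140:940+0]
    cv2.imwrite(f"pics/o_{n}.png",o)
```

```text
A [ 0.5698 -0.1061] B [0.5065 0.0767] orange [ 0.4602 -0.1269] bottle [ 0.4995 -0.0079]
crate [0.4402 0.2199]
crate [0.6014 0.2462]
crate [0.579  0.4724]
```

View pics/o_scene0.png

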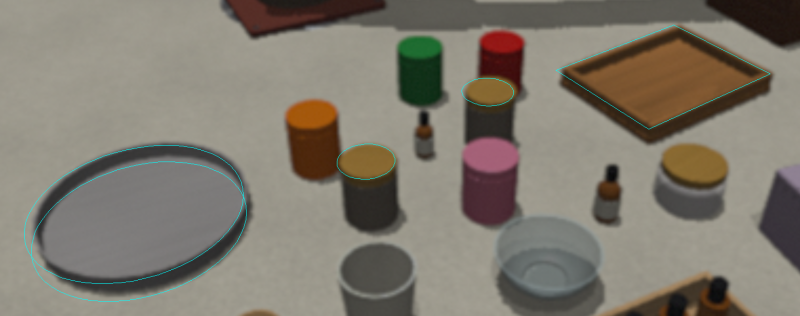

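View pics/o_side0.png

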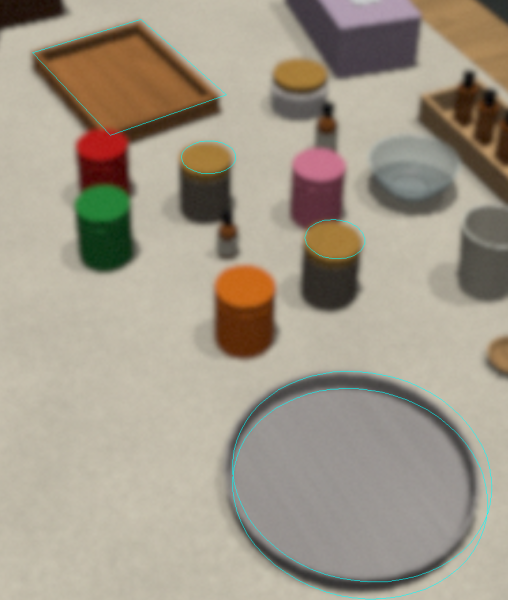

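View pics/o_w1.png

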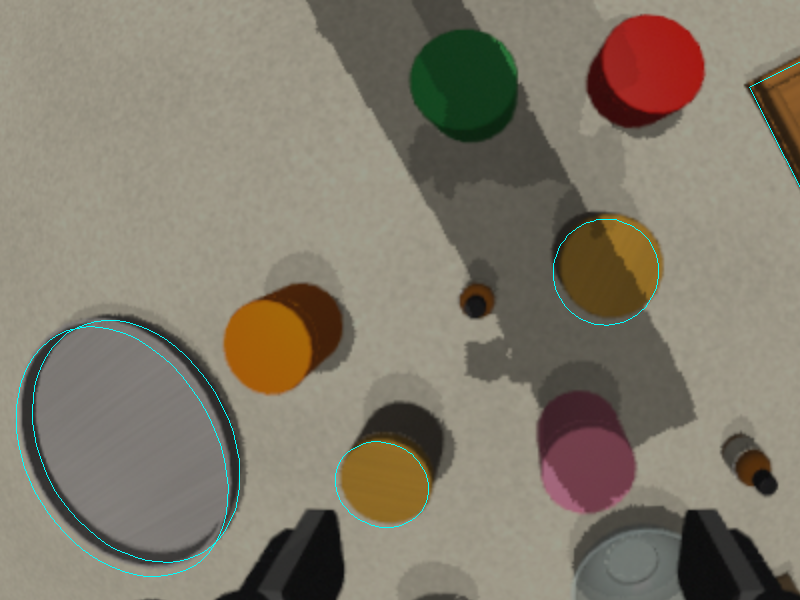

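Run:
```python
from h import *
plan([.5705,-.109,.12])
```

```text
jaw 63.5 -> 63.5 rot [-0.0025  0.0037  0.    ] shift [-0.0888 -0.0739  0.1706]
```

```bash
python3 -m inch '[0,0,0,-0.087,-0.076,0.17,0.085, 0,0,0,-0.087,-0.076,0.17,0.085, 0,0,0,-0.087,-0.076,0.17,0.085, 0,0,0,-0.087,-0.076,0.17,0.085, 0,0,0,-0.087,-0.076,0.17,0.085]'; python3 -m inch '[0,0,0,0,0,0,0.085]'
python3 - <<'E'
from h import *
s=sense();im=get_image("wrist")[:,:,::-1];cv2.imwrite("pics/w2.png",im)
plan([.5705,-.110,.12])
plan([.5705,-.110,.03])
print(s["eef_pos"],s["joint_vel"],wproj([[.5705,-.11,.076]],s))
E
```

```text
time: 1.87
eef_pos: [0.5674, -0.1096, 0.1212]
orientation: [0.229, 0.973, -0.002, 0.002]
force: [0.7, 0.8, 0.2]
opening: 0.085
time: 1.95
eef_pos: [0.5642, -0.1141, 0.1147]
orientation: [0.231, 0.973, -0.004, -0.002]
force: [-1.7, -0.2, -0.8]
opening: 0.0849
jaw 63.3 -> 63.3 rot [-0.0072 -0.0013 -0.    ] shift [-0.004   0.0046 -0.0028]
jaw 63.3 -> 63.3 rot [-0.0072 -0.0013 -0.    ] shift [-0.0041  0.0052  0.0872]
[ 0.5642 -0.1141  0.1147] [-0.0197 -0.0577 -0.0281 -0.0237  0.0297  0.0612 -0.0756] [[336.4093 235.5644]]
```

View pics/w2.png

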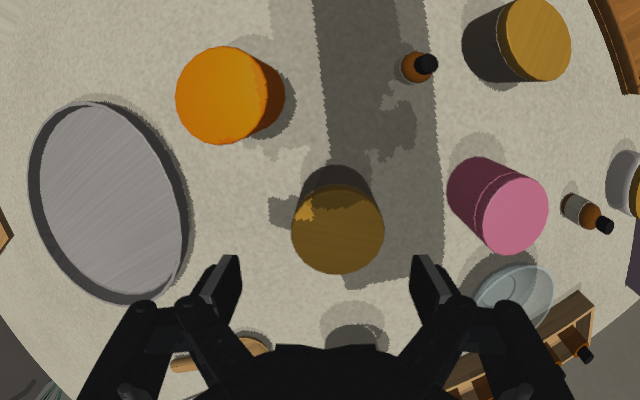

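The lid is at (338,229), within a few mm of my estimate. I go down with the small correction.

Run:
```python
from h import *
s=sense()
print(wat(338,229,.076,s))
plan([.5685,-.109,.03])
```

```text
[ 0.5686 -0.1057]
jaw 63.3 -> 63.3 rot [-0.0072 -0.0013 -0.    ] shift [-0.0018  0.0052  0.0872]
```

```bash
python3 -m inch '[-0.007,0,0,-0.002,0.006,0.025,0.085, -0.007,0,0,-0.002,0.006,0.05,0.085, -0.007,0,0,-0.002,0.006,0.07,0.085, -0.007,0,0,-0.002,0.006,0.084,0.085, -0.007,0,0,-0.002,0.006,0.085,0.085]'; python3 -m inch '[0,0,0,0,0,0,0.085]'
```

```text
time: 2.42
eef_pos: [0.5679, -0.1067, 0.0306]
orientation: [0.23, 0.973, 0.0, -0.002]
force: [-0.5, -0.3, -0.0]
opening: 0.085
time: 2.5
eef_pos: [0.5682, -0.1061, 0.0313]
orientation: [0.23, 0.973, 0.0, -0.002]
force: [-0.3, 0.4, 0.3]
opening: 0.085
```

```bash
python3 -m inch '[0,0,0,0,0,0,0.04, 0,0,0,0,0,0,0.04, 0,0,0,0,0,0,0.04, 0,0,0,0,0,0,0.04, 0,0,0,0,0,0,0.04]';python3 -m inch '[0,0,0,0,0,0,0.04, 0,0,0,0,0,0,0.04]'
```

```text
time: 2.92
eef_pos: [0.5696, -0.1058, 0.0333]
orientation: [0.23, 0.973, 0.001, -0.001]
force: [-0.7, 1.1, 6.9]
opening: 0.0613
time: 3.08
eef_pos: [0.5704, -0.1057, 0.0345]
orientation: [0.23, 0.973, 0.001, 0.0]
force: [0.9, -0.8, -1.0]
opening: 0.0611
```

```bash
python3 -m inch '[0,0,0,0,0,-0.01,0.04, 0,0,0,0,0,-0.025,0.04, 0,0,0,0,0,-0.045,0.04, 0,0,0,0,0,-0.06,0.04, 0,0,0,0,0,-0.06,0.04]'; for i in 1 2 3 4 5 6; do python3 -m inch '[0,0,0,0,0,0,0.04]'; done
```

```text
time: 3.5
eef_pos: [0.5723, -0.1064, 0.0983]
orientation: [0.23, 0.973, 0.002, 0.003]
force: [0.4, 1.1, -0.8]
opening: 0.0609
time: 3.58
eef_pos: [0.5724, -0.1062, 0.0988]
orientation: [0.23, 0.973, 0.002, 0.003]
force: [0.2, -0.6, -3.3]
opening: 0.0607
time: 3.67
eef_pos: [0.5725, -0.1062, 0.099]
orientation: [0.23, 0.973, 0.002, 0.003]
force: [0.9, -0.6, -2.0]
opening: 0.0607
time: 3.75
eef_pos: [0.5721, -0.1061, 0.0985]
orientation: [0.23, 0.973, 0.002, 0.003]
force: [-0.4, -0.5, -1.9]
opening: 0.0607
time: 3.83
eef_pos: [0.5716, -0.106, 0.0978]
orientation: [0.23, 0.973, 0.002, 0.003]
force: [1.0, 0.2, -1.9]
opening: 0.0608
time: 3.92
eef_pos: [0.5712, -0.106, 0.0971]
orientation: [0.23, 0.973, 0.002, 0.002]
force: [-0.2, -0.6, -1.0]
opening: 0.0607
time: 4.0
eef_pos: [0.5708, -0.106, 0.0964]
orientation: [0.23, 0.973, 0.002, 0.001]
force: [-0.6, -0.7, -1.7]
opening: 0.061
```

```bash
for i in 1 2 3 4 5 6 7 8; do python3 -m inch '[0,0,0,0,0,0,0.04]' | grep force; done; ls pics | head -3
python3 - <<'E'
from h import *
s=sense();im=get_image("side")[:,:,::-1];cv2.imwrite("pics/s1.png",im)
plan([.466,-.386,.16],None)
plan([.466,-.386,.16],0);print(s["eef_pos"],s["tau"])
E
```

```text
force: [-0.4, -0.1, -2.1]
force: [0.1, 0.0, -2.9]
force: [-0.8, -0.1, -0.1]
force: [0.9, -0.2, -1.8]
force: [0.8, -0.2, -1.5]
force: [0.1, -0.4, -1.1]
force: [0.0, 0.3, -2.1]
force: [0.5, 0.3, -0.6]
c_scene.png
c_side.png
o_scene0.png
jaw 63.4 -> 63.4 rot [ 0.0027  0.0003 -0.    ] shift [-0.0323 -0.2968 -0.0655]
jaw 63.4 -> 0.0 rot [ 0.0026 -0.0012  1.1068] shift [-0.0323 -0.2968 -0.0655]
[ 0.5701 -0.106   0.0953] [  0.0028 -52.9714   8.6687 -35.8485   0.0019  -0.0079   0.0001]
```

View pics/s1.png

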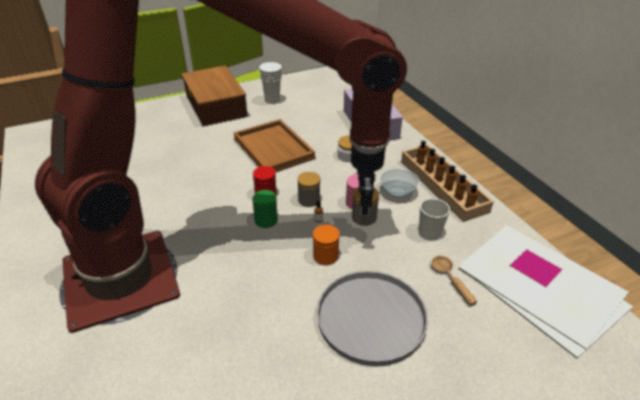

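The lift readings average about -1.7 N, so this jar is about 0.17 kg and empty. It goes in the tray at the far slot.

```bash
python3 -m inch '[0,0,0,0,-0.02,-0.02,0.04, 0,0,0,-0.006,-0.055,-0.03,0.04, 0,0,0,-0.01,-0.09,-0.03,0.04, 0,0,0,-0.014,-0.125,-0.03,0.04, 0,0,0,-0.018,-0.16,-0.03,0.04]'; python3 -m inch '[0,0,0,-0.004,-0.035,0,0.04, 0,0,0,-0.008,-0.07,0,0.04, 0,0,0,-0.012,-0.1,0,0.04, 0,0,0,-0.014,-0.125,0,0.04, 0,0,0,-0.014,-0.13,0,0.04]';  python3 -m inch '[0,0,0,0,0,0,0.04]'
python3 - <<'E'
from h import *
s=sense();im=get_image("side")[:,:,::-1];cv2.imwrite("pics/s2.png",cv2.resize(im[150:400,230:550],None,fx=2.4,fy=2.4))
plan([.466,-.386,.0405],None);print(s["eef_pos"],s["opening"])
E
```

```text
time: 5.13
eef_pos: [0.514, -0.2585, 0.1253]
orientation: [0.23, 0.973, 0.001, 0.001]
force: [1.1, 0.3, -1.2]
opening: 0.0607
time: 5.55
eef_pos: [0.4652, -0.3863, 0.1254]
orientation: [0.233, 0.973, -0.0, 0.001]
force: [-1.1, -1.6, -0.9]
opening: 0.0606
time: 5.63
eef_pos: [0.4642, -0.3877, 0.1253]
orientation: [0.234, 0.972, -0.0, 0.001]
force: [-0.5, 0.6, -2.1]
opening: 0.0608
jaw 62.9 -> 62.9 rot [-0.0005  0.0018  0.    ] shift [-0.0007  0.0024  0.0849]
[ 0.4642 -0.3877  0.1253] 0.06083631790863893
```

View pics/s2.png

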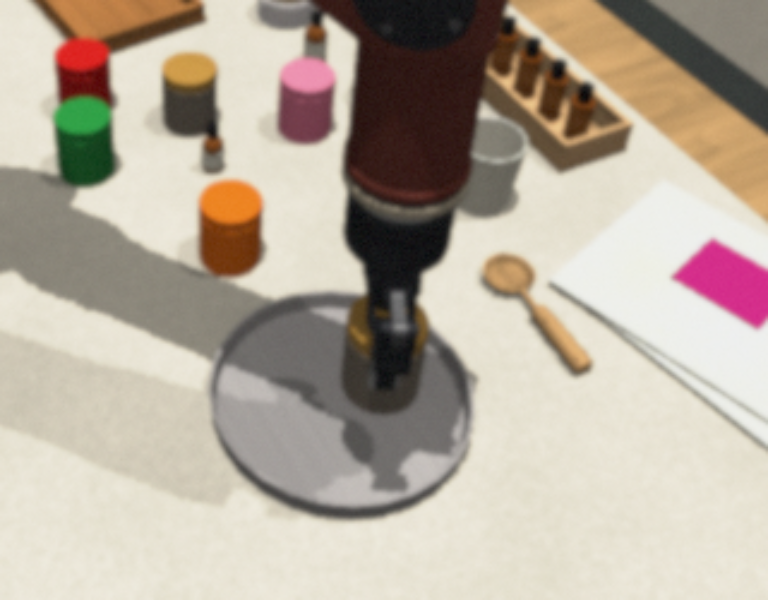

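```bash
python3 -m inch '[0,0,0,0,0.002,0.02,0.04, 0,0,0,0,0.002,0.04,0.04, 0,0,0,0,0.002,0.06,0.04, 0,0,0,0,0.002,0.072,0.04, 0,0,0,0,0.002,0.078,0.04]'; for i in 1 2 3; do python3 -m inch '[0,0,0,0,0,0.001,0.04, 0,0,0,0,0,0.002,0.04]'; done
```

```text
time: 6.1
eef_pos: [0.4651, -0.3842, 0.0456]
orientation: [0.233, 0.972, 0.0, -0.0]
force: [-1.1, -0.6, -2.9]
opening: 0.0609
time: 6.27
eef_pos: [0.4657, -0.3835, 0.0438]
orientation: [0.233, 0.973, 0.0, -0.0]
force: [0.9, -0.7, -1.4]
opening: 0.061
time: 6.43
eef_pos: [0.4665, -0.3838, 0.0427]
orientation: [0.233, 0.973, 0.0, 0.0]
force: [-0.0, -0.8, -1.8]
opening: 0.0609
time: 6.6
eef_pos: [0.467, -0.384, 0.0413]
orientation: [0.232, 0.973, 0.0, 0.001]
force: [0.5, -0.1, -1.3]
opening: 0.0609
```

```bash
for i in 1 2 3 4; do python3 -m inch '[0,0,0,0,0,0.001,0.04, 0,0,0,0,0,0.002,0.04]' | egrep 'eef|force'; done
```

```text
eef_pos: [0.4671, -0.3842, 0.0396]
force: [0.9, -0.8, -1.0]
eef_pos: [0.4675, -0.3844, 0.0392]
force: [-9.0, 9.0, 29.6]
eef_pos: [0.4678, -0.3847, 0.0392]
force: [-8.7, 10.0, 32.2]
eef_pos: [0.4683, -0.3851, 0.0392]
force: [-8.5, 9.1, 32.2]
```

```bash
python3 -m inch '[0,0,0,0,0,-0.0005,0.04]'; python3 -m inch '[0,0,0,0,0,0,0.07, 0,0,0,0,0,0,0.075, 0,0,0,0,0,0,0.08, 0,0,0,0,0,0,0.085, 0,0,0,0,0,0,0.085]'; python3 -m inch '[0,0,0,0,0,0,0.085]'
```

```text
time: 7.35
eef_pos: [0.4685, -0.3854, 0.0405]
orientation: [0.233, 0.973, 0.001, 0.003]
force: [0.0, -0.2, -1.3]
opening: 0.0609
time: 7.77
eef_pos: [0.4684, -0.3853, 0.0403]
orientation: [0.233, 0.973, 0.001, 0.003]
force: [0.3, -1.2, -0.4]
opening: 0.085
time: 7.85
eef_pos: [0.4683, -0.3853, 0.0401]
orientation: [0.233, 0.973, 0.001, 0.003]
force: [0.3, -0.1, 0.5]
opening: 0.0845
```

```bash
python3 -m inch '[0,0,0,0,0,-0.02,0.085, 0,0,0,0,0,-0.055,0.085, 0,0,0,0,0,-0.09,0.085, 0,0,0,0,0,-0.12,0.085, 0,0,0,0,0,-0.12,0.085]'
python3 - <<'E'
from h import *
s=sense();im=get_image("side")[:,:,::-1];cv2.imwrite("pics/s3.png",cv2.resize(im[150:400,230:550],None,fx=2.4,fy=2.4))
plan([.507,.0745,.16],5)
E
```

```text
time: 8.27
eef_pos: [0.4695, -0.3877, 0.1663]
orientation: [0.233, 0.972, -0.0, 0.007]
force: [1.2, -0.2, 1.8]
opening: 0.0853
jaw 63.1 -> 5.0 rot [0.0092 0.0086 1.0136] shift [0.1749 0.4285 0.003 ]
```

View pics/s3.png

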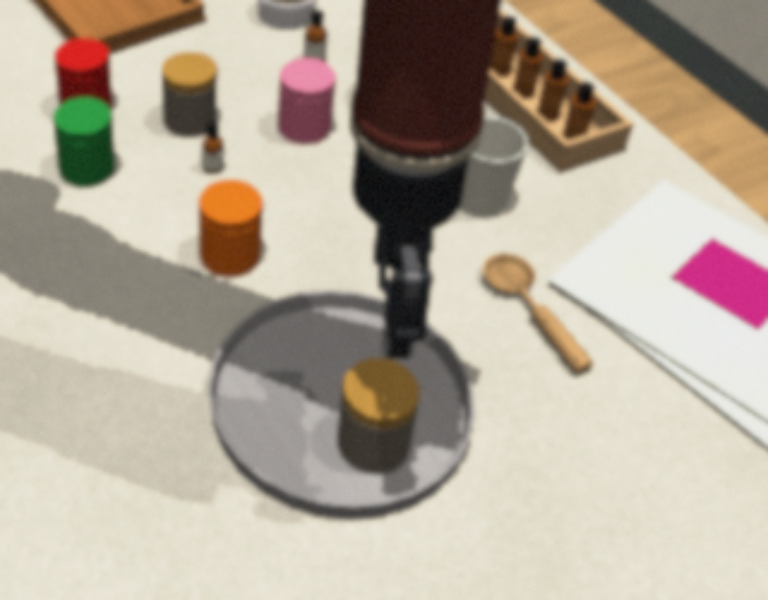

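Jar A stands upright on the tray floor at crop (378,415). On to jar B, turning the jaws to about 20°.

```bash
python3 -m inch '[0,0,0.1,0.015,0.036,0,0.085, 0,0,0.2,0.03,0.072,0,0.085, 0,0,0.3,0.045,0.108,0,0.085, 0,0,0.4,0.06,0.144,0,0.085, 0,0,0.5,0.075,0.18,0,0.085]'
python3 - <<'E'
from h import *
plan([.507,.0745,.15],20);print(sense()["q"])
E
```

```text
time: 8.73
eef_pos: [0.4826, -0.1972, 0.1621]
orientation: [0.461, 0.887, 0.002, 0.005]
force: [0.8, 0.9, 0.6]
opening: 0.085
jaw 35.1 -> 20.0 rot [0.0087 0.0061 0.2633] shift [0.2083 0.176  0.012 ]
[-0.4056  0.1271  0.7723  1.9055 -0.1003  1.1364  1.0164]
```

```bash
python3 -m inch '[0,0,0.06,0.03,0.025,0,0.085, 0,0,0.12,0.06,0.05,0,0.085, 0,0,0.18,0.09,0.075,0,0.085, 0,0,0.22,0.12,0.1,0.005,0.085, 0,0,0.25,0.15,0.125,0.01,0.085]'
python3 - <<'E'
from h import *
plan([.507,.0745,.15],20);print(sense()["q"])
E
```

```text
time: 9.15
eef_pos: [0.4981, -0.0004, 0.1513]
orientation: [0.569, 0.822, 0.003, 0.004]
force: [0.6, 0.4, 0.1]
opening: 0.085
jaw 20.7 -> 20.0 rot [0.0092 0.0044 0.0115] shift [0.067  0.0347 0.0013]
[-0.6754  0.0718  0.6171  1.9641 -0.0446  1.1092  0.3205]
```

```bash
python3 -m inch '[0,0,0,0.03,0.016,0,0.085, 0,0,0,0.055,0.028,0,0.085, 0.009,0.004,0,0.066,0.034,0,0.085, 0.009,0.004,0,0.067,0.035,0,0.085, 0.009,0.004,0,0.067,0.035,0,0.085]';python3 -m inch '[0,0,0,0,0,0,0.085]'
python3 - <<'E'
from h import *
s=sense();im=get_image("wrist")[:,:,::-1];cv2.imwrite("pics/w3.png",im)
plan([.507,.0745,.03],20);print(wproj([[.507,.0745,.076]],s))
np.save("w3.npy",np.r_[s["eef_pos"],s["orientation"]])
E
```

```text
time: 9.57
eef_pos: [0.507, 0.0742, 0.1505]
orientation: [0.569, 0.823, -0.001, 0.0]
force: [-0.0, -1.2, -0.5]
opening: 0.0849
time: 9.65
eef_pos: [0.507, 0.0723, 0.1502]
orientation: [0.569, 0.822, -0.001, 0.0]
force: [-0.2, -0.2, 0.4]
opening: 0.0847
jaw 20.6 -> 20.0 rot [-0.0021  0.0018  0.0097] shift [0.0025 0.0013 0.1201]
[[326.8197 207.2437]]
```

View pics/w3.png

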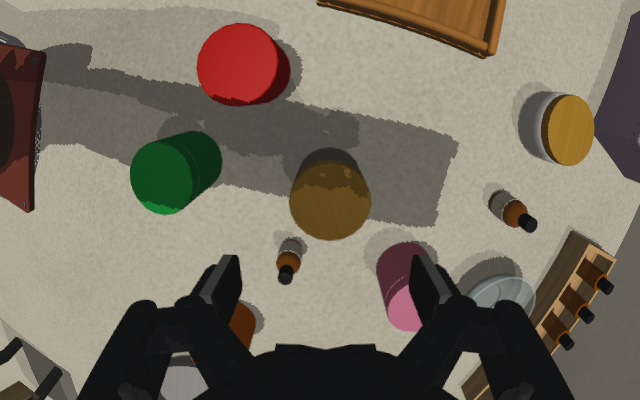

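Run:
```python
from h import *
w=np.load("w3.npy");s=dict(eef_pos=w[:3],orientation=w[3:])
print(wat(330,200,.076,s)); plan([.507,.077,.032],20)
```

```text
[0.5072 0.0806]
jaw 20.6 -> 20.0 rot [-0.0021  0.0018  0.0097] shift [0.0048 0.0021 0.1181]
```

```bash
python3 -m inch '[0,0,0.01,0.006,0.003,0.03,0.085, 0,0,0.01,0.007,0.003,0.06,0.085, 0,0,0.01,0.007,0.003,0.09,0.085, 0,0,0.01,0.007,0.003,0.11,0.085, 0,0,0.01,0.007,0.003,0.116,0.085]'; python3 -m inch '[0,0,0,0,0,0.001,0.085, 0,0,0,0,0,0.001,0.085]'
```

```text
time: 10.12
eef_pos: [0.5049, 0.0771, 0.0312]
orientation: [0.575, 0.818, -0.003, -0.001]
force: [0.5, -0.9, 0.1]
opening: 0.0849
time: 10.28
eef_pos: [0.5048, 0.0757, 0.0304]
orientation: [0.575, 0.818, -0.004, -0.001]
force: [-0.7, -0.4, -0.0]
opening: 0.0849
```

```bash
python3 -m inch '[0.004,0,0,0.002,0.001,-0.001,0.04, 0.004,0,0,0.002,0.001,-0.001,0.04, 0.004,0,0,0.002,0.001,-0.001,0.04, 0,0,0,0.002,0.001,-0.001,0.04, 0,0,0,0.002,0.001,-0.001,0.04]';python3 -m inch '[0,0,0,0,0,0,0.04, 0,0,0,0,0,0,0.04]'
```

```text
time: 10.7
eef_pos: [0.5067, 0.0783, 0.0337]
orientation: [0.575, 0.818, -0.002, -0.0]
force: [-2.6, -1.1, 11.7]
opening: 0.061
time: 10.87
eef_pos: [0.5073, 0.0787, 0.0347]
orientation: [0.575, 0.818, -0.001, 0.0]
force: [-0.0, -0.6, -4.1]
opening: 0.0613
```

```bash
python3 -m inch '[0,0,0,0,0,-0.01,0.04, 0,0,0,0,0,-0.025,0.04, 0,0,0,0,0,-0.045,0.04, 0,0,0,0,0,-0.06,0.04, 0,0,0,0,0,-0.06,0.04]'; for i in 1 2 3 4 5 6 7 8 9 10; do python3 -m inch '[0,0,0,0,0,0,0.04]' | egrep 'eef|force'; done
```

```text
time: 11.28
eef_pos: [0.5092, 0.0791, 0.098]
orientation: [0.576, 0.818, 0.001, 0.001]
force: [0.6, -0.1, -3.3]
opening: 0.0613
eef_pos: [0.5091, 0.0794, 0.0983]
force: [-0.6, -0.6, -5.0]
eef_pos: [0.5091, 0.0794, 0.0982]
force: [0.7, 0.7, -4.7]
eef_pos: [0.5086, 0.0794, 0.0975]
force: [0.4, 0.2, -5.0]
eef_pos: [0.508, 0.0792, 0.0967]
force: [-0.4, -0.4, -3.4]
eef_pos: [0.5075, 0.0791, 0.0959]
force: [0.0, -0.4, -3.7]
eef_pos: [0.507, 0.0789, 0.0953]
force: [0.2, -0.6, -3.5]
eef_pos: [0.5067, 0.0788, 0.0948]
force: [0.9, -0.7, -3.7]
eef_pos: [0.5065, 0.0787, 0.0944]
force: [-0.5, -0.2, -4.8]
eef_pos: [0.5064, 0.0786, 0.0943]
force: [-1.1, -0.9, -4.0]
eef_pos: [0.5063, 0.0786, 0.0942]
force: [-0.5, 0.6, -4.7]
```

The second jar averages about -4.2 N, so about 0.43 kg: full. It goes in the crate.

```bash
python3 -m inch '[0,0,0,0,0,-0.02,0.04, 0,0,0,0,0,-0.045,0.04, 0,0,0,0.01,0.006,-0.05,0.04, 0,0,0,0.035,0.018,-0.05,0.04, 0,0,0,0.065,0.03,-0.05,0.04]'
python3 - <<'E'
from h import *
plan([.5165,.297,.145]);print(sense()["q"])
E
```

```text
time: 12.53
eef_pos: [0.5138, 0.1498, 0.1446]
orientation: [0.577, 0.817, -0.001, 0.0]
force: [0.9, 0.4, -3.3]
opening: 0.0612
jaw 19.5 -> 19.5 rot [-0.0015  0.0017  0.    ] shift [ 0.1378  0.0518 -0.0007]
[-0.8308  0.1743  0.5155  1.8754 -0.0933  1.1174  0.0603]
```

```bash
python3 -m inch '[0,0,0,0.033,0.012,0,0.04, 0,0,0,0.065,0.025,0,0.04, 0,0,0,0.1,0.038,0,0.04, 0,0,0,0.125,0.047,0,0.04, 0,0,0,0.136,0.051,0,0.04]';python3 -m inch '[0,0,0,0,0,0,0.04]'
python3 - <<'E'
from h import *
s=sense();im=get_image("scene")[:,:,::-1];cv2.imwrite("pics/s4.png",cv2.resize(im[60:260,320:580],None,fx=3,fy=3))
cv2.imwrite("pics/w4.png",get_image("wrist")[:,:,::-1])
plan([.5165,.297,.05],18);print(s["eef_pos"],s["opening"])
E
```

```text
time: 12.95
eef_pos: [0.5148, 0.3012, 0.1434]
orientation: [0.574, 0.819, -0.001, -0.001]
force: [-0.5, -0.6, -3.8]
opening: 0.0613
time: 13.03
eef_pos: [0.5139, 0.3045, 0.1426]
orientation: [0.573, 0.82, -0.001, -0.001]
force: [0.3, -0.9, -4.8]
opening: 0.0609
jaw 20.0 -> 18.0 rot [-0.0028  0.0002  0.0344] shift [-0.0052  0.0009  0.0926]
[0.5139 0.3045 0.1426] 0.06094102817381479
```

View pics/s4.png

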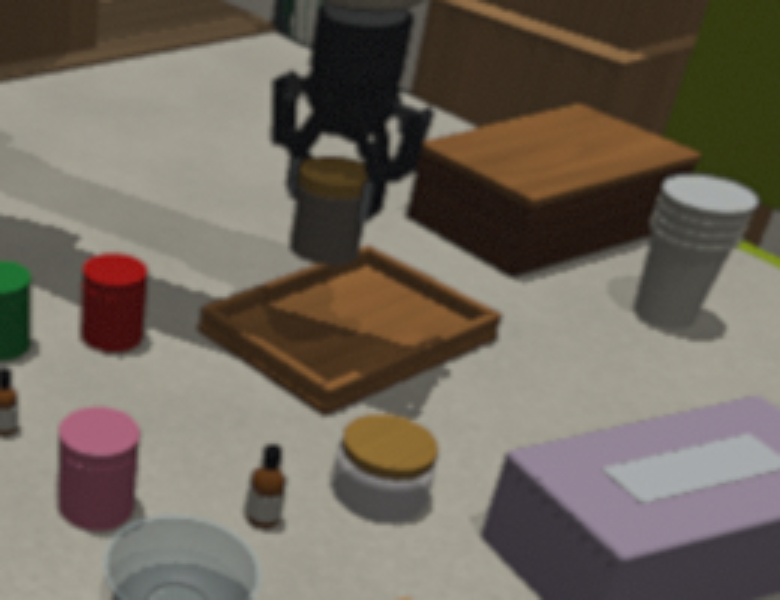

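View pics/w4.png

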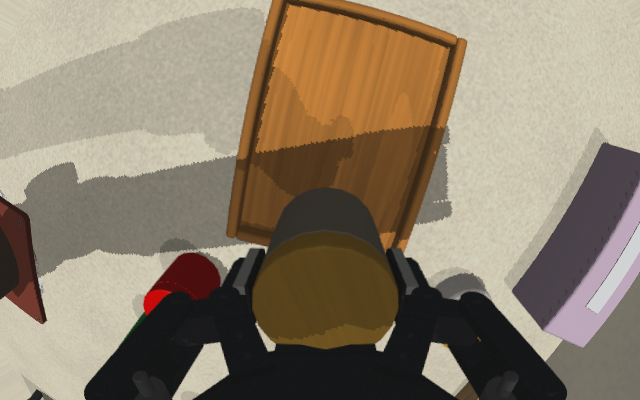

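Run:
```python
from h import *
s=sense()
for p in [(230,237),(466,40),(275,0)]: print(wat(*p,.03,s))
plan([.5145,.303,.051],18)
```

```text
[0.4441 0.2317]
[0.579  0.4734]
[0.4183 0.4437]
jaw 20.0 -> 18.0 rot [-0.0028  0.0002  0.0344] shift [0.0011 0.0011 0.0915]
```

```bash
python3 -m inch '[0,0,0,0,0.003,0.02,0.04, 0,0,0,0,0.003,0.045,0.04, 0,0,0,0,0.003,0.07,0.04, 0,0,0,0,0.003,0.083,0.04, 0,0,0,0,0.003,0.089,0.04]'; for i in 1 2 3; do python3 -m inch '[0,0,0,0,0,0.001,0.04, 0,0,0,0,0,0.0015,0.04]'| egrep 'eef|force'; done
```

```text
time: 13.55
eef_pos: [0.5159, 0.3001, 0.0514]
orientation: [0.575, 0.818, -0.003, -0.001]
force: [0.5, 0.2, -4.3]
opening: 0.0611
eef_pos: [0.5163, 0.2991, 0.0503]
force: [0.1, 0.2, -4.1]
eef_pos: [0.5173, 0.2992, 0.0502]
force: [-0.3, 0.1, -4.4]
eef_pos: [0.5179, 0.2996, 0.0495]
force: [0.2, -0.1, -3.8]
```

```bash
for i in 1 2 3; do python3 -m inch '[0,0,0,0,0,0.001,0.04, 0,0,0,0,0,0.0015,0.04]'| egrep 'eef|force'; done
```

```text
eef_pos: [0.518, 0.2998, 0.0483]
force: [0.2, 0.4, -4.4]
eef_pos: [0.518, 0.2998, 0.0467]
force: [0.5, -0.2, -3.1]
eef_pos: [0.5179, 0.2998, 0.045]
force: [0.2, 0.4, -4.9]
```

```bash
python3 -m inch '[0,0,0,0,0,0.001,0.04]'| egrep 'eef|force';python3 -m inch '[0,0,0,0,0,0.001,0.04]'| egrep 'eef|force'
```

```text
eef_pos: [0.518, 0.2998, 0.0439]
force: [1.0, -0.6, -1.7]
eef_pos: [0.518, 0.3, 0.0438]
force: [-5.4, -2.3, 17.2]
```

Contact with the crate floor. I release and back off.

```bash
python3 -m inch '[0,0,0,0,0,0,0.07, 0,0,0,0,0,0,0.075, 0,0,0,0,0,0,0.08, 0,0,0,0,0,0,0.085, 0,0,0,0,0,0,0.085]'; python3 -m inch '[0,0,0,0,0,-0.02,0.085, 0,0,0,0,0,-0.055,0.085, 0,0,0,0,0,-0.09,0.085, 0,0,0,0,0,-0.13,0.085, 0,0,0,0,0,-0.13,0.085]'
python3 -m inch '[0,0,0,0,0,-0.03,0.085, 0,0,0,0,0,-0.04,0.085, 0,0,0,0,0,-0.04,0.085, 0,0,0,0,0,-0.04,0.085]'
python3 - <<'E'
from h import *
a=get_image("scene")[:,:,::-1];cv2.imwrite("pics/f_sc.png",a)
cv2.imwrite("pics/f_sd.png",get_image("side")[:,:,::-1])
s=sense();cv2.imwrite("pics/f_w.png",get_image("wrist")[:,:,::-1]);print(s["time"],s["force"],s["joint_vel"])
E
```

```text
time: 15.13
eef_pos: [0.5182, 0.3, 0.0439]
orientation: [0.575, 0.818, -0.001, -0.0]
force: [0.3, 0.0, 0.2]
opening: 0.085
time: 15.55
eef_pos: [0.5219, 0.3018, 0.182]
orientation: [0.576, 0.818, 0.004, 0.001]
force: [1.8, 1.1, 1.6]
opening: 0.0848
time: 15.88
eef_pos: [0.5218, 0.3017, 0.2222]
orientation: [0.575, 0.818, 0.005, 0.001]
force: [-0.4, 0.2, -0.5]
opening: 0.0849
15.9833 [0.3236 0.2613 0.4308] [-0.0009  0.0067 -0.0033  0.0059  0.0003  0.0025 -0.0008]
```

View pics/f_sc.png

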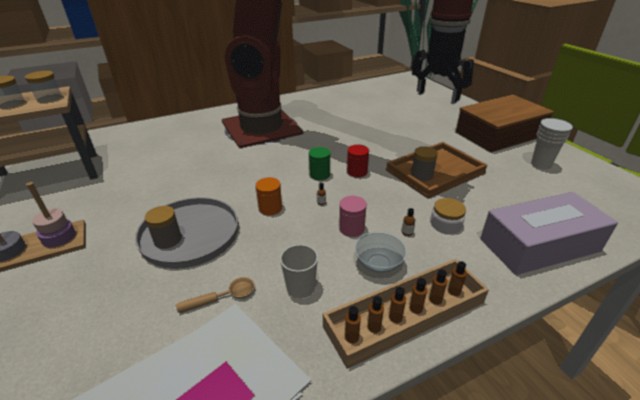

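View pics/f_sd.png

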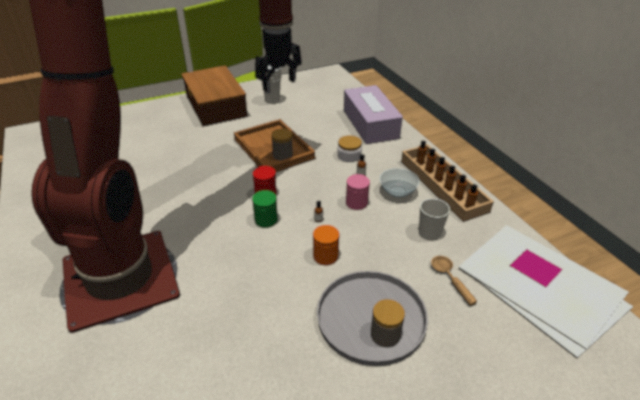

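View pics/f_w.png

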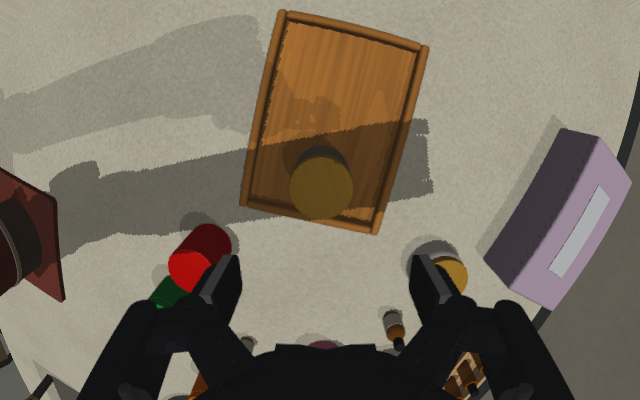

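Jar A stands upright inside the tray (scene (163,228), side (388,323)). Jar B stands upright inside the crate (scene (425,163), wrist (321,184)), and nothing else has moved.

```bash
python3 -c "
from cell import *
print(sign_off())"
```

```text
the job is handed in; nothing more can be done
None
```

Both jars are sorted, and I handed the job in at about 16 s of the 58 s allowed.

- **Jar beside the tray:** it pulled about 1.7 N when lifted, so about 0.17 kg and empty. I stood it in the round steel tray.
- **Jar beside the crate:** it pulled about 4.2 N when lifted, so about 0.43 kg and full. I stood it in the wooden crate.

**Last checks:** the final scene and side pictures show both jars upright and inside their containers; the wrist picture confirms the crate jar. The gripper is open and raised clear, the wrist force is near zero, and the other objects are where they were.

**What went less well:**
- The cameras disagreed by up to about 10 mm on positions, so I used the wrist camera's values for the grasps and, for the crate, the placing spot.
- Setting down the empty jar pressed about 32 N vertically before I eased up about 1 mm and let go.

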